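Fit a sprung wire spool into its holder

ROBOT

A 7-joint arm with a two-finger parallel gripper is mounted at the origin on a cart in front of the work surface, level with it; the furniture and walls round the work are solid. World frame = base frame: x ahead of the robot, y to its left, z up, the work surface at z = 0. Lengths are in m, angles in rad, forces in N, time in s.
With the tool pointing down it reaches from about 0.425 to 0.925 m from the base axis. Payload 6.8 kg.
Tool frame: the origin (TCP) lies at the very end of the fingers, on their centre line; the grasp point (between the pads) lies 19 mm behind it; z points along the fingers, y is the line along which they close (so a half turn about z gives the same grasp; the last joint's range is limited). The gripper opens to 85 mm and grips with 20 to 120 N. Pads are 22 mm wide; open, the fingers measure 114 mm over their backs; the gripper's body (76 mm by 85 mm) begins 54 mm behind the grasp point. The pads swing forward as they close: fully open they stand 13 mm farther back than shut.
Start: joints at [1.174, 0.477, 0.022, 1.555, -0.011, 1.109, -0.083], TCP at [0.192, -0.647, 0.231] pointing down, gripper open.
Joint ranges: [-2.96, 2.96], [-0.34, 2.1], [-1.41, 1.46], [0.24, 2.44], [-1.37, 4.51], [0.17, 1.92], [-2.96, 2.96]. Speed limits (rad/s): [2.39, 2.39, 3.14, 3.14, 3.14, 3.14, 3.14].

INTERFACE

Orientations are given as a unit quaternion [w, x, y, z].
In Python, from station import bot gives the robot as it stands.
- The arm moves only by the tool jog_arm, never from a script. Its argument "motion" is a list of rows, each a list of 7 numbers: the turn, a rotation vector about the tool's x, y, z in rad, then the shift along the tool's x, y, z in mm, then the finger opening in mm, from 0 to 85.4. A call has 1 to 10 rows; each row is the pose to reach, as a shift and turn from the pose commanded when the call began, along the tool's axes at that moment; what a row does not reach only later rows make up. A row lasts 1/8 s, in which the tool goes at most 62.5 mm and 10.7 degrees, less where a joint would pass 70% of its speed; a pose out of reach is approached as far as the arm can. A call with a gripper value outside its range is refused whole. The fingers move at their own pace and stop on an object; "grip_force" is the grip in N (left out, the last holds). Time passes only in rows, so rows that repeat a pose let the fingers close. It gives the time, the measured TCP pose, the force, the opening and the grip force at its end, in the units of the state.
- bot.get_obs(): the state, without advancing time (a new reading comes with each control period).
- bot.read_camera(name): name is "scene" or "top"; returns a dict with "pixels" (400x640x3 uint8, red, green, blue), "camera_matrix" (3x3 intrinsics, pixels), "distortion" ([k1, k2, p1, p2, k3] as OpenCV has them; the pictures are not rectified), "T" (4x4, takes a point from camera to world coordinates). Camera axes: x right, y down, z forward; pixel columns grow to the right and rows downward; lengths in m; the calibration is good to about 2 mm. A picture is of the moment at which its call begins. There is no depth.
- bot.hand_in(): hands the job in; it is judged then, once.
Trained networks look in a picture, given as the dict that the camera call returned (one of the last four; its "shot" number tells which), for a name from the list of things; names that differ only in an ending like _2 or _b are one class to them, and where a whole thing is asked for, a point or a joint stands for the part that bears it (a point fixed in the world has none). Each returns a list of dicts, best first, with "score" (0 to 1); they miss things now and then, are a little off and sometimes report something else, mostly with a low value. They report only what shows in the picture. A call takes as long as a camera call. They do not tell look-alikes from the thing itself.
- bot.spot_in(thing, picture): "xy" ([column, row] in pixels, amid what is visible of it).
- bot.tip_of(thing, picture): "xy" ([column, row] in pixels: a listed point, or the origin of a listed thing).
The state is a dict: "t": time; "q": joint angles; "joint_vel": joint speeds; "joint_torque": joint torques, N m; "eef_pos": TCP position; "tool_rot": TCP orientation; "contact_force": force on the tool from outside, world axes, zero at the start; "torque": the same for the moment, N m; "gripper_width": opening from 0.0 (shut) to 1.0 (fully open); "grasp_force": force on a finger pad.
Only numpy, scipy, OpenCV 4.12 (cv2) and the standard library are available. Lean on these libraries where they do the work, as an engineer would, in place of code of your own. Each camera call takes 0.05 s, during which the arm holds its last target. There are 200 camera calls.

TASK

Pick up the wire spool and fit it in the blue holder: set the sprung brass end of its spindle in the upright slot of the saddle, push the spring in until the plain steel end clears the rim of the red end cup, lower the spindle to the floor of the slot, then ease it back so that the steel pin goes fully home in the red cup, and let go. Work slowly, gently and by feel: never press on the holder with more than 24 newtons in all, let go only when the spindle rests in both ends so that it neither drops nor snaps, and leave the spanner, tin and bracket where they are.

Things in the scene. Friction and masses are not known exactly. Their poses are not given: they have to be found in the camera images.
- spool_center (a point): Centre of the wire spool, which lies on a flat of its black hexagonal flanges, axis level 25 mm above the table, along this frame's x. Copper winding (grip here): 40 mm diameter, x = -32 to +32 mm. Flanges 50 mm across flats, 4 mm thick, outer faces at x = -36 and +36 mm. Overall 128 mm with the spring free. 0.25 to 0.45 kg.
- plunger_tip (a point): Tip of the sprung brass plunger at the spool's -x end, on its axis, at x = -66 mm from the spool's centre when free. 10 mm diameter, hemispherical, greased (friction about 0.12); it slides into a 16 mm thick sleeve that ends at x = -44 mm. Frame parallel to the spool's.
- pin_tip (a point): Tip of the fixed steel pin at the spool's +x end, on its axis, x = +62 mm from the spool's centre. 10 mm diameter, hemispherical, greased; its 16 mm thick root ends at x = +42 mm. Frame parallel to the spool's.
- plunger (a joint): How far the brass plunger is pushed into the spool, m: 0 free, 0.0155 hard stop. The spring takes 3 N to start and 0.6 N more per mm: about 9 N at 10 mm, 12.3 N at the stop, rigid beyond it.
- holder: Blue holder, fixed to the table: base 200 x 70 mm, 8 mm thick, with a carriage on two posts that carries the saddle and, facing it, the red end cup. Origin on the table under the spindle axis; x level along that axis from saddle to cup, z up. The carriage is locked at an unmeasured height: the spindle axis is 67 to 83 mm above the table; feel for it. The carriage plate is 39 mm under the axis.
- saddle_foot (a point): Point on the table straight below the slot's back wall, where the plunger's tip belongs (62 mm to -x of the holder's origin; axes as the holder's). Two rails 6 mm deep bound the upright slot, 13 mm wide, open above and to +x, leaning apart to 20 mm from 14 to 34 mm over the axis. The back wall is 44 mm wide and ends 38 mm over the axis. The slot's floor is 5 mm under the axis, so a plunger on it is on the axis.
- cup_foot (a point): Point on the table below the spindle axis, 62 mm to +x of the holder's origin; axes as the holder's. The cup's inner floor is over it, give or take 2 mm (adjustable, not measured). The cup opens to -x: bore about 14 mm, 8 mm deep, 25 mm outside, top of cup and its upright 13 mm over the axis. Home, the plunger is pushed in 2 to 6 mm; to pass the rim it must go in 10 to 14 mm.
- spanner: Bystander: combination spanner, 150 x 22 x 8 mm, lying behind the work. Origin at the middle of its underside.
- tin: Bystander: round tin, 65 mm diameter, 37 mm high, with a red lid, behind the work. Origin at the centre of its underside.
- bracket: Bystander: small bent angle bracket, 34 x 44 x 30 mm, behind the work, at the right. Its origin is at table height, 34 mm from its middle, on its -x side.
Mind the look-alikes: they are no part of the job. Of the things that look like the part that bears spool_center, take the one that is farthest to the robot's right at the start.

How it is judged:
On the way, in this order (a step that is already met when the one before it is completed fails the run):
1. the spool is lifted clear of the table (height (world z) of spool_center above 0.06 m), for 0.1 s.
2. the plunger, its tip in the slot of the saddle, is pushed in by more than 7 mm (value of joint plunger above 0.007 m and horizontal distance between plunger_tip and saddle_foot below 0.008 m), for 0.1 s.
At the end, for the whole second after the job is handed in: The spool rests (under 20 mm/s) sprung between the cups: plunger pushed in 1 to 8 mm, brass tip within 4 mm of over the saddle foot, steel tip within 5 mm of over the cup foot, centre 62 to 87 mm above the table, axis within 0.05 rad of the holder's (value of joint plunger between 0.001 and 0.008 m and horizontal distance between plunger_tip and saddle_foot below 0.004 m and horizontal distance between pin_tip and cup_foot below 0.005 m and height (world z) of spool_center between 0.062 and 0.087 m and angle between the x axis of spool_center and the x axis of holder, either way round below 0.05 rad and linear speed of spool below 0.02 m/s); the robot touches nothing.
It fails at once if the spool is pressed on the holder with more than 24 N (contact force between spool and holder above 24 N).
It fails at once if the robot itself is pressed on the holder with more than 24 N (contact force between any of the arm, the fingers and holder above 24 N).
It fails at once if the spool is let go with its spring pressed in and drops or snaps: untouched by the fingers, it moves faster than 0.1 m/s (value of joint plunger above 0.001 m and linear speed of spool above 0.1 m/s and contact force between the fingers and spool below 0.5 N).
It fails at once if the spanner, the tin or the bracket is moved by more than 20 mm (distance of any of spanner, tin, bracket from where it was at the start of the episode above 0.02 m).
It also fails if it takes over 72 s, if anything falls off the work surface, if the arm or the gripper's body presses on something with over 40 N, if the wrist force passes 120 N, or if a joint passes its speed limit or range.

## Working session

There is one attempt and no reset: what is moved stays moved. The work goes in short steps, Python scripts to look and compute and a tool call to move; the robot and the scene stay as the last step left them, time stands still between calls to the robot, and variables do not carry over. Pictures are saved under pics/ and viewed, at most 10 in all, crops included, and the job is handed in when it is done.

Besides the shell and the picture viewer there is one more tool, called as name(argument=value, ...) on one line, values as JSON. jog_arm: Moves the arm, as the interface text tells. Its arguments: {"type":"object","properties":{"motion":{"type":"array"},"grip_force":{"type":"number"}},"required":["motion"]}

```bash
mkdir -p pics
cat > h.py <<'E'
import numpy as np, cv2
from station import bot
def ray(p,xy):
    u=cv2.undistortPoints(np.array([[xy]],float),np.array(p["camera_matrix"]),np.array(p["distortion"],float))[0,0]
    T=np.array(p["T"]);return T[:3,3],T[:3,:3]@np.array([u[0],u[1],1])
def at(p,xy,z):
    o,d=ray(p,xy);return o+d*(z-o[2])/d[2]
def proj(p,X):
    T=np.array(p["T"]);R=T[:3,:3].T;c=R@(np.array(X,float)-T[:3,3])
    return cv2.projectPoints(c.reshape(1,1,3),np.zeros(3),np.zeros(3),np.array(p["camera_matrix"]),np.array(p["distortion"],float))[0].ravel()
def save(p,n,crop=None,s=1):
    im=p["pixels"][:,:,::-1]
    if crop: im=im[crop[1]:crop[3],crop[0]:crop[2]]
    if s!=1: im=cv2.resize(im,None,fx=s,fy=s,interpolation=cv2.INTER_CUBIC)
    cv2.imwrite("pics/"+n,im)
E
python3 - <<'E'
from h import *
np.set_printoptions(precision=4,suppress=True)
H=dict(spool_center=.025,plunger_tip=.025,pin_tip=.025,holder=0,saddle_foot=0,cup_foot=0,spanner=0,tin=0,bracket=0)
ims=[]
for c in("top","scene"):
    p=bot.read_camera(c);ims.append(p["pixels"][:,:,::-1]);print(c,p["T"][:3] if hasattr(p["T"],'shape') else p["T"])
    for t,z in H.items():
        for r in bot.tip_of(t,p)[:3]: print(t,round(r["score"],2),np.round(r["xy"],1),at(p,r["xy"],z)[:2])
    save(p,c+"0.png")
o=bot.get_obs();print(o)
E
```

```text
top [[ 0.0224 -0.9974  0.0683  0.4626]
 [-0.9993 -0.0244 -0.0291  0.2258]
 [ 0.0307 -0.0676 -0.9972  1.1243]]
spool_center 0.75 [312.1 198.8] [0.5128 0.2343]
spool_center 0.74 [194. 236.] [0.3975 0.5711]
plunger_tip 0.57 [185.4 260.4] [0.3271 0.5933]
plunger_tip 0.55 [331.3 193.5] [0.5295 0.1791]
plunger_tip 0.21 [385.3 200.6] [0.5126 0.0213]
pin_tip 0.89 [197.2 213.5] [0.4623 0.5644]
pin_tip 0.61 [292.1 208.4] [0.4837 0.2913]
holder 0.93 [406.5 196.2] [ 0.5283 -0.0472]
holder 0.34 [290.2 207.4] [0.487  0.2984]
saddle_foot 0.82 [425.4 196.2] [ 0.5297 -0.1047]
cup_foot 0.82 [384.8 199.5] [0.5169 0.0182]
spanner 0.71 [352.6 142.4] [0.6861 0.1174]
tin 0.57 [289.5 133.2] [0.7087 0.3071]
bracket 0.68 [416.5 168.5] [ 0.6126 -0.0771]
scene [[ 0.8901 -0.3267  0.3179  0.2078]
 [-0.4558 -0.6328  0.6259 -0.4127]
 [-0.0033 -0.702  -0.7122  0.7635]]
spool_center 0.89 [235.6 149.7] [0.3954 0.5794]
spool_center 0.69 [313.3 204.4] [0.5116 0.2378]
plunger_tip 0.41 [327.5 215.9] [0.5266 0.1811]
pin_tip 0.72 [257.7 148.2] [0.4627 0.5536]
pin_tip 0.61 [296.8 195.6] [0.485  0.2911]
holder 0.59 [374.1 287
[... 200 characters left out ...]
tin 0.65 [327.4 214.1] [0.5404 0.2074]
bracket 0.91 [413.5 280.2] [ 0.6239 -0.079 ]
bracket 0.36 [383.1 216.7] [0.6744 0.1271]
bracket 0.31 [295.4 192.7] [0.4958 0.3281]
{'t': 1.0, 'q': array([ 1.1739,  0.477 ,  0.0224,  1.5554, -0.0115,  1.1093, -0.0831]), 'joint_vel': array([ 0.0014, -0.0006, -0.0005,  0.0011, -0.0004, -0.0005, -0.002 ]), 'joint_torque': array([ -0.0005, -59.6323,   1.6063, -28.1549,   0.0125,   0.0015,
        -0.    ]), 'eef_pos': array([ 0.1922, -0.647 ,  0.2313]), 'tool_rot': array([-0.    ,  0.9896,  0.1439, -0.    ]), 'contact_force': array([-0.8188,  0.4313,  0.0146]), 'torque': array([0.007 , 0.    , 0.0269]), 'grasp_force': 0.0, 'gripper_width': 0.999564486730753}
```

View pics/top0.png

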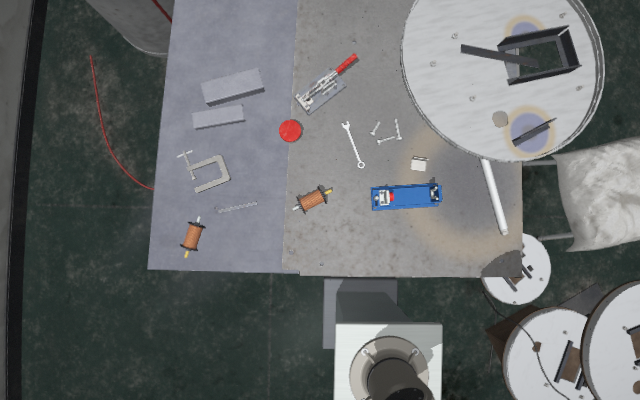

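View pics/scene0.png

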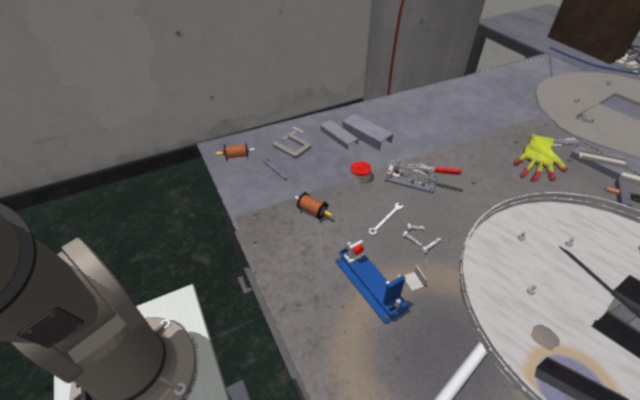

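The nearer-right spool is at top (312,199) and scene (313,205). The holder is at top (406,196), with the red cup to the left (+y) and the saddle to the right (-y). I'll zoom in to see which end of the spool is brass.

Run:
```python
import cv2,numpy as np
a=cv2.imread("pics/top0.png")[170:230,280:450];b=cv2.imread("pics/scene0.png")[180:330,280:440]
a=cv2.resize(a,None,fx=4.6,fy=4.6,interpolation=3);b=cv2.resize(b,None,fx=2,fy=2,interpolation=3)
o=np.zeros((600,790,3),np.uint8);o[:a.shape[0],:a.shape[1]]=a;o[280:280+b.shape[0],:b.shape[1]]=b
c=cv2.resize(cv2.imread("pics/scene0.png")[185:225,290:340],None,fx=7,fy=7,interpolation=3);o[280:280+c.shape[0],400:400+c.shape[1]]=c
cv2.imwrite("pics/z0.png",o)
```

```text
(no output)
```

View pics/z0.png

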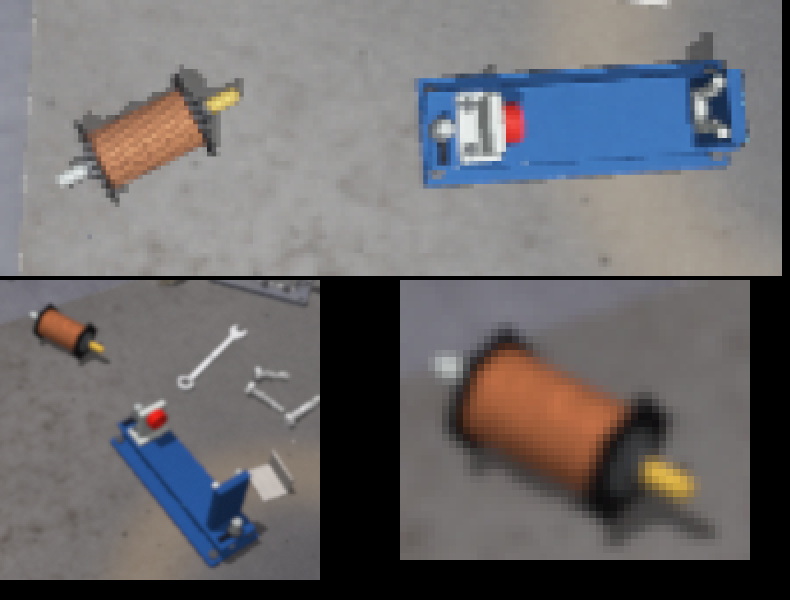

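The brass end points right (-y) and the steel pin left (+y), so the spool already faces the right way. The net's plunger tip looks a few pixels off, so I'll segment by colour.

```bash
cat > seg.py <<'E'
from h import *
from scipy.optimize import least_squares
def mask(p,lo,hi,box):
    hsv=cv2.cvtColor(p["pixels"],cv2.COLOR_RGB2HSV);m=cv2.inRange(hsv,lo,hi);z=np.zeros_like(m);x0,y0,x1,y1=box;z[y0:y1,x0:x1]=m[y0:y1,x0:x1];return z
def cen(m):
    n,l,s,c=cv2.connectedComponentsWithStats(m)
    if n<2:return None,0
    i=1+np.argmax(s[1:,4]);return c[i],s[i,4]
def tri(ps):
    A=[];b=[]
    for o,d in ps:
        d=d/np.linalg.norm(d);P=np.eye(3)-np.outer(d,d);A.append(P);b.append(P@o)
    A=np.vstack(A);b=np.hstack(b);X=np.linalg.lstsq(A,b,rcond=None)[0];return X,np.linalg.norm(A@X-b)
E
python3 - <<'E'
from seg import *
np.set_printoptions(precision=4,suppress=True)
t=bot.read_camera("top");s=bot.read_camera("scene")
B={"top":dict(sp=(285,180,338,220),ho=(365,175,450,215)),"scene":dict(sp=(290,185,340,225),ho=(330,235,415,330))}
R={}
for n,p in(("top",t),("scene",s)):
    b=B[n]
    for k,lo,hi,bx in(("copper",(5,110,80),(16,255,255),"sp"),("brass",(19,120,120),(32,255,255),"sp"),("red",(0,150,100),(4,255,255),"ho"),("blue",(100,120,40),(125,255,255),"ho")):
        m=mask(p,lo,hi,b[bx]);c,a=cen(m);print(n,k,c,a,end=" ")
        if c is not None and a>1: R[n,k]=ray(p,c); print(at(p,c,.03),end=" ")
        if k in("copper","blue"):
            y,x=np.nonzero(m);
            P=np.array([at(p,(u,v),.025 if k=="copper" else .008)[:2] for u,v in zip(x,y)]).astype(np.float32)
            r=cv2.minAreaRect(P*1000);print(r,end="")
            w,V=np.linalg.eigh(np.cov(P.T));v=V[:,1];print(" ang",np.degrees(np.arctan2(v[1],v[0]))%180,P.mean(0))
        print()
for k in("copper","brass","red"):
    if ("top",k) in R and ("scene",k) in R: print(k,tri([R["top",k],R["scene",k]]))
# white pin
for n,p in(("top",t),("scene",s)):
    m=mask(p,(0,0,190),(179,60,255),B[n]["sp"]);c,a=cen(m);print(n,"pin",c,a,c is not None and at(p,c,.025))
E
```

```text
top copper [311.3405 199.6416] 279 [0.5101 0.2364 0.03  ] ((509.9028015136719, 236.26718139648438), (36.273372650146484, 64.59967041015625), 27.875812530517578) ang 118.09754580301443 [0.5103 0.2364]

top brass [327.7333 191.4667] 15 [0.5348 0.1898 0.03  ] 
top red [390.95 196.15] 20 [0.5256 0.0058 0.03  ] 
top blue [408.0717 195.9944] 1255 [ 0.5273 -0.0445  0.03  ] ((528.2709350585938, -45.26683044433594), (68.50059509277344, 211.8951873779297), 4.999327659606934) ang 95.11676977803323 [ 0.5286 -0.0502]

scene copper [309.5842 203.8781] 279 [0.5012 0.24   0.03  ] ((502.883056640625, 245.08721923828125), (47.35084533691406, 73.07074737548828), 25.760658264160156) ang 101.74067871308922 [0.5032 0.2447]

scene brass [327.88 213.08] 25 [0.5302 0.1857 0.03  ] 
scene red [357.7576 249.1818] 66 [0.5392 0.0436 0.03  ] 
scene blue [374.2754 286.4282] 2088 [ 0.518  -0.0645  0.03  ] ((544.7302856445312, -32.18992614746094), (113.39383697509766, 211.40252685546875), 5.109286785125732) ang 99.50067726914513 [ 0.5273 -0.0524]

copper (array([0.5056, 0.2382, 0.0302]), np.float64(0.00675334874431428))
brass (array([0.534 , 0.1901, 0.0241]), np.float64(0.0018211431998461417))
red (array([0.5213, 0.0156, 0.074 ]), np.float64(0.0028747685714595426))
top pin [295.3846 207.7692] 13 [0.4857 0.2819 0.025 ]
scene pin None 0 False
```

```bash
cat >> h.py <<'E'
from scipy.spatial.transform import Rotation as Rn
def tool(yaw): # deg -> R, tool down, x along yaw
    a=np.radians(yaw);c,s=np.cos(a),np.sin(a);return np.array([[c,s,0],[s,-c,0],[0,0,-1]])
def rows(R0,p0,tg):
    for x,y,z,w in tg:
        R=tool(w);print(np.round(Rn.from_matrix(R0.T@R).as_rotvec(),3),np.round(R0.T@(np.array([x,y,z])-p0)*1000,1))
def cur():
    o=bot.get_obs();q=np.array(o["tool_rot"]);return o,Rn.from_quat(q[[1,2,3,0]]).as_matrix(),np.array(o["eef_pos"])
E
python3 - <<'E'
from h import *
o,R,p=cur()
print("leg1");rows(R,p,[(.192+(.50-.192)*k/9,-.647+.447*k/9,.22,16.55+6.3*k) for k in range(1,10)])
print("leg2");rows(tool(16.55+56.7),np.array([.5,-.2,.22]),[(.5+.009*k/8,-.2+.436*k/8,.22-.1*k/8,73.25+(118.1-73.25)*k/8) for k in (2,4,6,8)])
E
```

```text
leg1
[ 0.   -0.   -0.11] [ 46.7 -38.   11.3]
[ 0.   -0.   -0.22] [ 93.7 -75.9  11.3]
[ 0.   -0.   -0.33] [ 140.6 -113.7   11.3]
[ 0.    0.   -0.44] [ 187.6 -151.6   11.3]
[ 0.    0.   -0.55] [ 234.5 -189.5   11.3]
[ 0.    0.   -0.66] [ 281.5 -227.3   11.3]
[ 0.    0.   -0.77] [ 328.4 -265.2   11.3]
[ 0.    0.   -0.88] [ 375.4 -303.1   11.3]
[ 0.    0.   -0.99] [ 422.3 -340.9   11.3]
leg2
[ 0.     0.    -0.196] [105.  -29.3  25. ]
[ 0.     0.    -0.391] [210.  -58.5  50. ]
[ 0.     0.    -0.587] [315.1 -87.8  75. ]
[ 0.     0.    -0.783] [ 420.1 -117.   100. ]
```

jog_arm(motion=[[0, 0, -0.11, 47, -38, 0, 85], [0, 0, -0.22, 94, -76, 0, 85], [0, 0, -0.33, 141, -114, 5, 85], [0, 0, -0.44, 188, -152, 10, 85], [0, 0, -0.55, 235, -190, 11, 85], [0, 0, -0.66, 282, -227, 11, 85], [0, 0, -0.77, 328, -265, 11, 85], [0, 0, -0.88, 375, -303, 11, 85], [0, 0, -0.99, 422, -341, 11, 85], [0, 0, -0.99, 422, -341, 11, 85]], grip_force=80)

```text
t: 2.35
eef_pos: [0.5026, -0.1945, 0.2208]
tool_rot: [-0.0, 0.8, 0.601, 0.002]
contact_force: [-0.8, 0.2, -0.2]
gripper_width: 0.996
grasp_force: 0.0
```

jog_arm(motion=[[0, 0, -0.1, 52, -15, 12, 85], [0, 0, -0.2, 105, -30, 25, 85], [0, 0, -0.3, 157, -44, 37, 85], [0, 0, -0.39, 210, -58, 50, 85], [0, 0, -0.49, 262, -73, 62, 85], [0, 0, -0.59, 315, -88, 75, 85], [0, 0, -0.69, 367, -102, 88, 85], [0, 0, -0.78, 420, -117, 100, 85], [0, 0, -0.78, 420, -117, 100, 85], [0, 0, -0.78, 420, -117, 100, 85]])

```text
t: 3.6
eef_pos: [0.5088, 0.2345, 0.12]
tool_rot: [0.0, 0.516, 0.857, -0.001]
contact_force: [-1.0, -1.0, 0.2]
gripper_width: 0.998
grasp_force: 0.0
```

Run:
```python
from h import *
o,R,p=cur();print(o["t"],p,o["contact_force"],np.degrees(np.arctan2(R[1,0],R[0,0])),R[:,2])
rows(R,p,[(.509,.2355,.06,118.1),(.509,.2355,.005,118.1)])
```

```text
3.6 [0.50881298 0.23448377 0.11998448] [-1.00882269 -0.96854124  0.20942483] 117.85960196343227 [-4.03111999e-04 -1.36524463e-03 -9.99998987e-01]
[-0.001  0.001 -0.004] [ 0.9  0.7 60. ]
[-0.001  0.001 -0.004] [  0.9   0.8 115. ]
```

jog_arm(motion=[[0, 0, 0, 1, 1, 35, 85], [0, 0, 0, 1, 1, 70, 85], [0, 0, 0, 1, 1, 95, 85], [0, 0, 0, 1, 1, 108, 85], [0, 0, 0, 1, 1, 114, 85], [0, 0, 0, 1, 1, 114, 60], [0, 0, 0, 1, 1, 114, 45], [0, 0, 0, 1, 1, 114, 30], [0, 0, 0, 1, 1, 114, 30], [0, 0, 0, 1, 1, 114, 30]])

```text
t: 4.85
eef_pos: [0.5097, 0.2376, 0.0075]
tool_rot: [0.001, 0.515, 0.857, 0.001]
contact_force: [-1.2, -1.5, 6.5]
gripper_width: 0.446
grasp_force: 79.5
```

jog_arm(motion=[[0, 0, 0, 0, 0, 0, 30], [0, 0, 0, 0, 0, 0, 30], [0, 0, 0, 0, 0, -10, 30], [0, 0, 0, 0, 0, -40, 30], [0, 0, 0, 0, 0, -80, 30], [0, 0, 0, 0, 0, -110, 30], [0, 0, 0, 0, 0, -110, 30]], grip_force=110)

```text
t: 5.72
eef_pos: [0.5101, 0.238, 0.1186]
tool_rot: [0.001, 0.515, 0.857, 0.002]
contact_force: [-0.1, -0.2, -3.8]
gripper_width: 0.435
grasp_force: 111.0
```

Run:
```python
from h import *
o,R,p=cur();print(o["t"],p,o["contact_force"],o["torque"],o["gripper_width"],np.degrees(np.arctan2(R[1,0],R[0,0])),R[:,2])
t=bot.read_camera("top");s=bot.read_camera("scene")
def cr(p,c):
    u,v=map(int,c);return cv2.resize(p["pixels"][v-40:v+40,u-40:u+40,::-1],(390,390),interpolation=3)
cv2.imwrite("pics/g.png",np.hstack([cr(t,proj(t,p)),cr(s,proj(s,p))]))
```

```text
5.725 [0.51014217 0.23800352 0.11857716] [-0.08906262 -0.19012205 -3.84715097] [-0.00110111 -0.01703079 -0.04074411] 0.43547861691029327 117.94791345781951 [ 0.00409874  0.00179611 -0.99998999]
```

View pics/g.png

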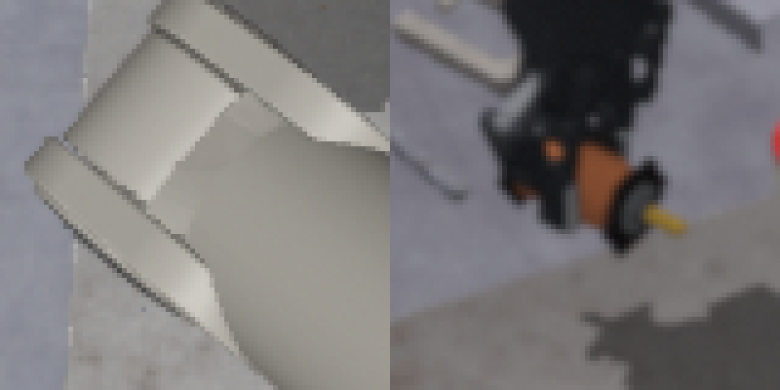

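Run:
```python
from h import *
o,R,p=cur()
rows(R,p,[(.51,.238,.15,118),(.5252,-.0294,.15,95.1),(.5252,-.0294,.125,95.1)])
```

```text
[-0.001  0.    -0.001] [  0.5   2.1 -34.4]
[-0.001  0.001  0.399] [-242.8 -109.8  -34.1]
[-0.001  0.001  0.399] [-242.8 -109.8   -9.1]
```

jog_arm(motion=[[0, 0, 0, 0, 0, -32, 30], [0, 0, 0.06, -40, -18, -32, 30], [0, 0, 0.13, -80, -36, -32, 30], [0, 0, 0.2, -122, -55, -32, 30], [0, 0, 0.27, -162, -73, -32, 30], [0, 0, 0.34, -203, -92, -32, 30], [0, 0, 0.4, -243, -110, -32, 30], [0, 0, 0.4, -243, -110, -20, 30], [0, 0, 0.4, -243, -110, -9, 30], [0, 0, 0.4, -243, -110, -9, 30]])

```text
t: 7.08
eef_pos: [0.5243, -0.0274, 0.1235]
tool_rot: [-0.002, 0.674, 0.738, -0.001]
contact_force: [-0.4, 0.5, -3.5]
gripper_width: 0.441
grasp_force: 111.5
```

Run:
```python
from seg import *
np.set_printoptions(precision=4,suppress=True)
o,R,p=cur();print(o["t"],p,o["contact_force"],o["torque"],np.degrees(np.arctan2(R[1,0],R[0,0])),R[:,2])
s=bot.read_camera("scene");t=bot.read_camera("top")
for n in("plunger_tip","pin_tip","spool_center"):
    for c in(s,t):
        for r in bot.tip_of(n,c)[:2]: print(n,r["score"],r["xy"],at(c,r["xy"],p[2]+.0175))
d=R[:,0];C=p+[0,0,.0175];print("pred plunger px",proj(s,C-.066*d),"pin",proj(s,C+.062*d))
u,v=map(int,proj(s,C));u0=max(0,u-70);v0=v-60
save(s,"a.png",(u0,v0,u0+160,v0+120),5);print(u0,v0)
save(t,"at.png")
```

```text
7.075 [ 0.5243 -0.0274  0.1235] [-0.411   0.4562 -3.4761] [ 0.0419 -0.0191  0.0035] 95.19622342574698 [-0.0036  0.0009 -1.    ]
plunger_tip 0.4 [392.3, 300.9] [ 0.4842 -0.159   0.141 ]
plunger_tip 0.39 [390.8, 266.0] [ 0.5266 -0.0926  0.141 ]
plunger_tip 0.48 [184.2, 260.3] [0.3416 0.5576 0.141 ]
pin_tip 0.55 [256.4, 150.9] [0.4152 0.3919 0.141 ]
pin_tip 0.81 [388.1, 195.9] [0.5197 0.0357 0.141 ]
pin_tip 0.67 [198.0, 210.5] [0.4701 0.5269 0.141 ]
spool_center 0.74 [372.6, 246.3] [ 0.521  -0.0333  0.141 ]
spool_center 0.68 [231.4, 150.3] [0.3548 0.4262 0.141 ]
spool_center 0.83 [192.7, 232.8] [0.4125 0.5383 0.141 ]
spool_center 0.81 [411.1, 195.9] [ 0.5212 -0.0251  0.141 ]
pred plunger px [392.4599 265.5565] pin [355.3215 225.2103]
302 183
```

View pics/a.png

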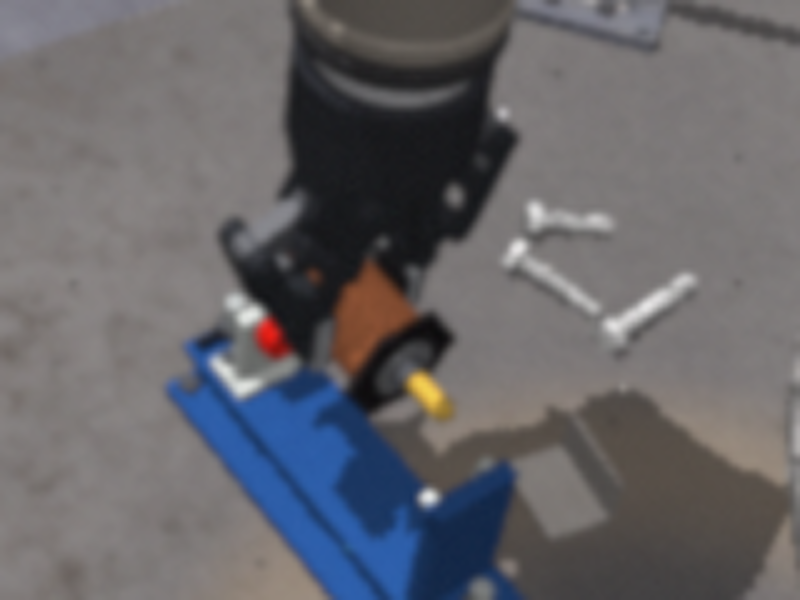

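Run:
```python
from h import *
s=bot.read_camera("scene");t=bot.read_camera("top")
a=cv2.resize(s["pixels"][258:308,376:416,::-1],(400,500),interpolation=0)
b=cv2.resize(t["pixels"][175:215,410:450,::-1],(390,390),interpolation=0)
o=np.zeros((500,790,3),np.uint8);o[:,:400]=a;o[:390,400:]=b;cv2.imwrite("pics/sd.png",o)
```

```text
(no output)
```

View pics/sd.png

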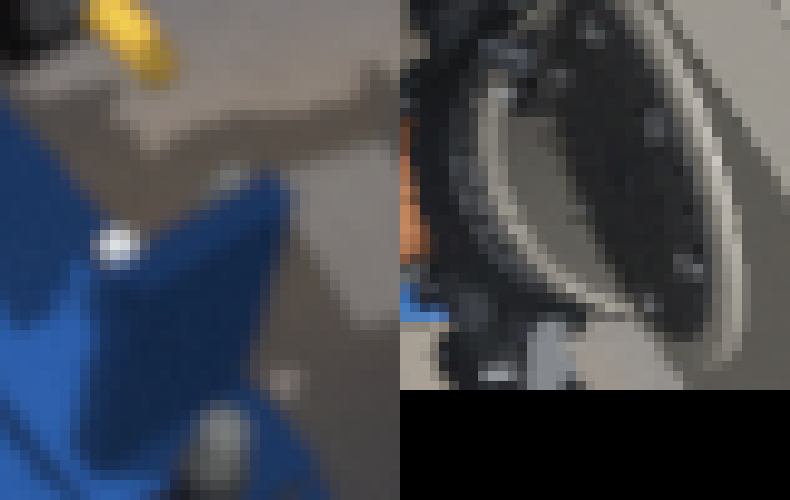

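Run:
```python
from h import *
np.set_printoptions(precision=4,suppress=True)
s=bot.read_camera("scene");f=lambda x,y:(376+x/10-.5,258+y/10-.5)
n=np.array([np.cos(np.radians(5.1)),np.sin(np.radians(5.1))]);n=np.array([.99604,.0889]);u=np.array([-.0889,.99604])
o,R,p=cur();d=R[:,0]
for nm,z in(("tip",.141),):print("TIP img",[ (at(s,f(160,78),z)[:2]@v) for v in(n,u)],"pred",(p-.066*d)[:2]@n,(p-.066*d)[:2]@u)
for z in(.104,.108,.112,.116,.120):
    q=lambda x,y,dz=0:at(s,f(x,y),z-dz)[:2]
    rr,rl,fr=q(292,205),q(95,290),q(268,170);a,b=q(117,243,.004),q(233,178,.004)
    print(z,"width",np.linalg.norm(rr-rl),"ang",np.degrees(np.arctan2(*(rr-rl)[::-1])),"rear mid n,u",(rr+rl)@n/2,(rr+rl)@u/2,"front u",fr@u,"rails",(a+b)@n/2,(a+b)@u/2,"sep",np.linalg.norm(a-b))
# red cup and cup feature
```

```text
TIP img [np.float64(0.5185889705275373), np.float64(-0.1384350335231319)] pred 0.5210631529613197 -0.14159789134222645
0.104 width 0.04805025608398517 ang -2.2332151231879385 rear mid n,u 0.5181965219794772 -0.1575041983480156 front u -0.15132074255525807 rails 0.5227539966656095 -0.1468239266257951 sep 0.030867922866312795
0.108 width 0.04775883560584605 ang -2.233215123187963 rear mid n,u 0.5160867852984645 -0.1591541026933544 front u -0.15300814900340626 rails 0.5206295041666248 -0.1485282691736518 sep 0.03068184026677146
0.112 width 0.04746741512770693 ang -2.2332151231878536 rear mid n,u 0.5139770486174519 -0.1608040070386932 front u -0.15469555545155447 rails 0.5185050116676402 -0.15023261172150848 sep 0.030495757667230127
0.116 width 0.04717599464956781 ang -2.233215123187945 rear mid n,u 0.5118673119364391 -0.16245391138403198 front u -0.15638296189970255 rails 0.5163805191686556 -0.15193695426936518 sep 0.03030967506768891
0.12 width 0.04688457417142868 ang -2.2332151231878345 rear mid n,u 0.5097575752554264 -0.16410381572937077 front u -0.15807036834785076 rails 0.514256026669671 -0.15364129681722186 sep 0.03012359246814769
```

jog_arm(motion=[[0, 0, 0, -4, 0, 0, 30], [0, 0, 0, -8, 0, 0, 30], [0, 0, 0, -8, 0, 6, 30], [0, 0, 0, -8, 0, 12, 30], [0, 0, 0, -8, 0, 18, 30], [0, 0, 0, -8, 0, 24, 30], [0, 0, 0, -8, 0, 30, 30], [0, 0, 0, -8, 0, 35, 30], [0, 0, 0, -8, 0, 38, 30], [0, 0, 0, -8, 0, 38, 30]])

```text
t: 8.88
eef_pos: [0.5263, -0.0369, 0.0871]
tool_rot: [-0.0, 0.675, 0.738, -0.0]
contact_force: [0.4, -0.6, -4.0]
gripper_width: 0.434
grasp_force: 111.5
```

```bash
cat > st.py <<'E'
from h import *
np.set_printoptions(precision=4,suppress=True)
n=np.array([.99604,.0889]);u=np.array([-.0889,.99604])
o,R,p=cur();f=o["contact_force"];d=R[:,0];tip=p-.066*d
print("t",o["t"],"z",p[2],"TCP n,u",p[:2]@n,p[:2]@u,"tip n,u,z",tip[:2]@n,tip[:2]@u,tip[2]+.0175,"F n,u,z",f[:2]@n,f[:2]@u,f[2],"M n,u,z",o["torque"][:2]@n,o["torque"][:2]@u,o["torque"][2],"yaw",np.degrees(np.arctan2(R[1,0],R[0,0])),"dz",d[2])
E
python3 st.py
```

```text
t 8.875 z 0.08712335772506294 TCP n,u 0.5209461870608729 -0.08358447319617474 tip n,u,z 0.5208764426101383 -0.14958439972635704 0.10462100576055827 F n,u,z 0.35134481630436815 -0.6831784836764556 -3.995608556053629 M n,u,z -0.027478619313132578 -0.020540729325534118 -0.006927570336109352 yaw 95.0397844494695 dz 3.563582582826591e-05
```

jog_arm(motion=[[0, 0, 0, 0, 0, 3, 30], [0, 0, 0, -1.5, 0, 3, 30], [0, 0, 0, -3, 0, 3, 30], [0, 0, 0, -4.5, 0, 3, 30], [0, 0, 0, -6, 0, 3, 30], [0, 0, 0, -6, 0, 3, 30]])

```text
t: 9.62
eef_pos: [0.5269, -0.0423, 0.0843]
tool_rot: [-0.0, 0.675, 0.738, 0.0]
contact_force: [-1.3, 4.0, -3.5]
gripper_width: 0.439
grasp_force: 111.5
```

```bash
python3 st.py
```

```text
t 9.625 z 0.08434928878197344 TCP n,u 0.5210923608645129 -0.08893223731097888 tip n,u,z 0.5210577669350422 -0.15493217465259762 0.10180189706818968 F n,u,z -0.9539863080891067 4.056117330469306 -3.51862345599622 M n,u,z 0.7743353244360842 0.04567513122321313 -0.02171693176431172 yaw 95.07029926426897 dz 0.0007180562694509536
```

jog_arm(motion=[[0, 0, 0, -2, 0, 0, 30], [0, 0, 0, -4, 0, 0, 30], [0, 0, 0, -6, 0, 0, 30], [0, 0, 0, -8, 0, 0, 30], [0, 0, 0, -8, 0, 2, 30], [0, 0, 0, -8, 0, 4, 30], [0, 0, 0, -8, 0, 6, 30], [0, 0, 0, -8, 0, 6, 30]])

```text
t: 10.62
eef_pos: [0.5281, -0.0491, 0.0784]
tool_rot: [-0.0, 0.675, 0.738, 0.001]
contact_force: [0.1, 7.8, -4.6]
gripper_width: 0.436
grasp_force: 111.5
```

```bash
python3 st.py
```

```text
t 10.625 z 0.07842375077951545 TCP n,u 0.5216331519928146 -0.0958415672854298 tip n,u,z 0.5216745334573787 -0.16184140489139864 0.09580170412351267 F n,u,z 0.7459224440667083 7.743866983539322 -4.570549990228178 M n,u,z 1.6180656255361356 -0.13157869833225294 0.026096423823885002 yaw 95.13625497106324 dz 0.0018491917576179673
```

jog_arm(motion=[[0, 0, 0, 0, 1, 0, 30], [0, 0, 0, 0, 2, 0, 30], [0, 0, 0, 0, 3, 0, 30], [0, 0, 0, 0, 3, 0, 30]])

```text
t: 11.12
eef_pos: [0.5301, -0.049, 0.078]
tool_rot: [-0.001, 0.675, 0.738, 0.0]
contact_force: [-2.0, 7.8, -4.2]
gripper_width: 0.434
grasp_force: 111.5
```

jog_arm(motion=[[0, 0, 0, 0, -2, 0, 30], [0, 0, 0, 0, -4, 0, 30], [0, 0, 0, 0, -6, 0, 30], [0, 0, 0, 0, -6, 0, 30]])

```text
t: 11.62
eef_pos: [0.5251, -0.0494, 0.0785]
tool_rot: [-0.0, 0.675, 0.738, 0.001]
contact_force: [-0.6, 8.3, -4.2]
gripper_width: 0.438
grasp_force: 111.5
```

```bash
python3 st.py
```

```text
t 11.625 z 0.07854284908667783 TCP n,u 0.518634490799617 -0.09586935719584551 tip n,u,z 0.5186696715174807 -0.16186920514949663 0.0959245095871423 F n,u,z 0.10242241198446146 8.343204861189902 -4.176201789552534 M n,u,z 1.6001990735908616 -0.052800491499504686 -0.0034451101386285578 yaw 95.13087197581811 dz 0.0017930227202354264
```

jog_arm(motion=[[0, 0, 0, 0, -1, 0, 30], [0, 0, 0, 0, -2, 0, 30], [0, 0, 0, 0, -3, 0, 30], [0, 0, 0, 0, -3, 0, 30]])

```text
t: 12.12
eef_pos: [0.5233, -0.0494, 0.0788]
tool_rot: [0.0, 0.675, 0.738, 0.002]
contact_force: [3.2, 8.3, -5.7]
gripper_width: 0.44
grasp_force: 111.4
```

```bash
python3 st.py
```

```text
t 12.125 z 0.0788333791247103 TCP n,u 0.5167892820403277 -0.09576473184312195 tip n,u,z 0.5168587522613747 -0.161764535358666 0.09620577965131324 F n,u,z 3.9007864169574074 8.01280250196487 -5.729463790330205 M n,u,z 1.620032145431722 -0.6070282998200595 0.1777148596566218 yaw 95.16063939613558 dz 0.0019333253545009183
```

jog_arm(motion=[[0, 0, 0, 0, 2, 0, 30], [0, 0, 0, 0, 4, 0, 30], [0, 0, 0, 0, 4.9, 0, 30], [0, 0, 0, -2, 4.9, 0, 30], [0, 0, 0, -4, 4.9, 0, 30], [0, 0, 0, -5, 4.9, 0, 30], [0, 0, 0, -6, 4.9, 0, 30], [0, 0, 0, -6, 4.9, 1, 30], [0, 0, 0, -6, 4.9, 2, 30], [0, 0, 0, -6, 4.9, 2, 30]])

```text
t: 13.38
eef_pos: [0.5271, -0.0541, 0.0764]
tool_rot: [-0.001, 0.674, 0.738, 0.001]
contact_force: [-1.7, 11.1, -3.1]
gripper_width: 0.438
grasp_force: 111.4
```

```bash
python3 st.py
```

```text
t 13.375 z 0.0763889698789936 TCP n,u 0.5202040323822047 -0.10072474797887894 tip n,u,z 0.5202879199089093 -0.16672436512191083 0.09369231864319416 F n,u,z -0.681097955543268 11.20813088800511 -3.096783679288605 M n,u,z 2.182758919007889 0.04655931879529357 -0.08032208935921953 yaw 95.17315554279602 dz 0.002979564178779422
```

jog_arm(motion=[[0, 0, 0, 0, 0, 1, 30], [0, 0, 0, 0, 0, 2, 30], [0, 0, 0, 0, 0, 3, 30], [0, 0, 0, 0, 0, 4, 30], [0, 0, 0, 0, 0, 5, 30], [0, 0, 0, 0, 0, 5, 30]])

```text
t: 14.12
eef_pos: [0.5276, -0.054, 0.0716]
tool_rot: [-0.001, 0.674, 0.738, 0.002]
contact_force: [-0.9, 10.7, -2.4]
gripper_width: 0.437
grasp_force: 111.4
```

```bash
python3 st.py
```

```text
t 14.125 z 0.07159249000525301 TCP n,u 0.5207512896713037 -0.1007125403786199 tip n,u,z 0.5208461044566822 -0.16671214861813494 0.08889782557959626 F n,u,z 0.022202609259927602 10.709735490283926 -2.376280905081563 M n,u,z 2.107343922431772 -0.05518907521224027 0.03382799310047341 yaw 95.18264174006032 dz 0.00294946099479929
```

jog_arm(motion=[[0, 0, 0, 0, 0, 1, 30], [0, 0, 0, 0, 0, 2, 30], [0, 0, 0, 0, 0, 3, 30], [0, 0, 0, 0, 0, 4, 30], [0, 0, 0, 0, 0, 5, 30], [0, 0, 0, 0, 0, 5, 30]])

```text
t: 14.88
eef_pos: [0.5277, -0.054, 0.0666]
tool_rot: [-0.001, 0.674, 0.738, 0.002]
contact_force: [-0.9, 10.5, -3.5]
gripper_width: 0.44
grasp_force: 111.4
```

```bash
python3 st.py
```

```text
t 14.875 z 0.06661484080956658 TCP n,u 0.520787848989636 -0.10066875971556272 tip n,u,z 0.5208919548137074 -0.16666835783060646 0.08392149531273205 F n,u,z -0.008255558844786607 10.53619766422709 -3.4961140489570792 M n,u,z 2.1546863418899727 -0.09635696074774686 0.011250608926864884 yaw 95.19070750020326 dz 0.0029294772247655996
```

jog_arm(motion=[[0, 0, 0, 0, 0, 1, 30], [0, 0, 0, 0, 0, 2, 30], [0, 0, 0, 0, 0, 3, 30], [0, 0, 0, 0, 0, 4, 30], [0, 0, 0, 0, 0, 5, 30], [0, 0, 0, 0, 0, 5, 30]])

```text
t: 15.62
eef_pos: [0.5277, -0.054, 0.0616]
tool_rot: [-0.001, 0.674, 0.738, 0.002]
contact_force: [-1.2, 10.2, -2.8]
gripper_width: 0.44
grasp_force: 111.4
```

```bash
python3 st.py
```

```text
t 15.625 z 0.06159490743445914 TCP n,u 0.5207839639400654 -0.10069734766953488 tip n,u,z 0.5208862147154888 -0.1666969479458189 0.07890130991175336 F n,u,z -0.3168484663945013 10.292651832338414 -2.8441048721845443 M n,u,z 2.129786376390901 -0.07066375081861802 0.05380396253224812 yaw 95.1890970905428 dz 0.002933295798572455
```

jog_arm(motion=[[0, 0, 0, 0, 0, 1, 30], [0, 0, 0, 0, 0, 2, 30], [0, 0, 0, 0, 0, 3, 30], [0, 0, 0, 0, 0, 3, 30]])

```text
t: 16.12
eef_pos: [0.5277, -0.054, 0.0586]
tool_rot: [-0.001, 0.674, 0.738, 0.002]
contact_force: [-0.9, 10.4, -3.2]
gripper_width: 0.437
grasp_force: 111.4
```

```bash
python3 st.py
```

```text
t 16.125 z 0.05859310350786301 TCP n,u 0.5207874352955899 -0.10068649638258645 tip n,u,z 0.520889564714454 -0.16668609292652434 0.07589817410796823 F n,u,z 0.02043453532734082 10.431397370200756 -3.178095661248554 M n,u,z 2.1003632684943003 -0.0566667611417755 0.03229174962450285 yaw 95.1889917433732 dz 0.0029534757559814425
```

jog_arm(motion=[[0, 0, 0, 0, 0, 1, 30], [0, 0, 0, 0, 0, 2, 30], [0, 0, 0, 0, 0, 3, 30], [0, 0, 0, 0, 0, 3, 30]])

```text
t: 16.62
eef_pos: [0.5278, -0.054, 0.0557]
tool_rot: [-0.0, 0.674, 0.738, 0.002]
contact_force: [-0.5, 10.8, -2.0]
gripper_width: 0.438
grasp_force: 111.4
```

```bash
python3 st.py
```

```text
t 16.625 z 0.05572511084552967 TCP n,u 0.5209097573672472 -0.1007067161772244 tip n,u,z 0.5210109686264448 -0.166706332461056 0.0730364881612092 F n,u,z 0.45404883718288946 10.83564683506158 -1.97887533385633 M n,u,z 2.108245690832331 -0.024282122869587284 0.029099681061016187 yaw 95.18819464329776 dz 0.0028579194594012206
```

jog_arm(motion=[[0, 0, 0, 0, 0, 0.7, 30], [0, 0, 0, 0, 0, 1.5, 30], [0, 0, 0, 0, 0, 1.5, 30]])

```text
t: 17.0
eef_pos: [0.5279, -0.0541, 0.0547]
tool_rot: [-0.0, 0.674, 0.738, 0.002]
contact_force: [-2.9, 11.1, 3.6]
gripper_width: 0.439
grasp_force: 111.8
```

```bash
python3 st.py
```

```text
t 17.0 z 0.054651124526051316 TCP n,u 0.5209756733127144 -0.10081546380896605 tip n,u,z 0.5210621579653845 -0.16681517605961918 0.07199089009185712 F n,u,z -1.9377512046784422 11.280757535613763 3.5607841804535534 M n,u,z 1.8807912266338949 0.22278160610556824 -0.06768418205586842 yaw 95.17541005539182 dz 0.0024277944574878385
```

jog_arm(motion=[[0, 0, 0, 0, 0, -0.7, 30], [0, 0, 0, 1, 0, -0.7, 30], [0, 0, 0, 2, 0, -0.7, 30], [0, 0, 0, 3, 0, -0.7, 30], [0, 0, 0, 4, 0, -0.7, 30], [0, 0, 0, 4, 0, -0.7, 30]])

```text
t: 17.75
eef_pos: [0.5275, -0.0508, 0.0552]
tool_rot: [-0.0, 0.675, 0.738, 0.001]
contact_force: [-1.0, 8.7, 0.4]
gripper_width: 0.439
grasp_force: 111.8
```

```bash
python3 st.py
python3 - <<'E'
from h import *
s=bot.read_camera("scene");save(s,"c.png",(335,225,415,310),7)
E
```

```text
t 17.75 z 0.05515281965837366 TCP n,u 0.5209291112414939 -0.0974842469713484 tip n,u,z 0.5209913973126473 -0.16348406630000598 0.07252977147154369 F n,u,z -0.17597617241265623 8.756114815943375 0.3785244610623419 M n,u,z 1.5908050425222924 0.029953269881465905 -0.024461614711337083 yaw 95.15440268191983 dz 0.0018643664671208434
```

View pics/c.png

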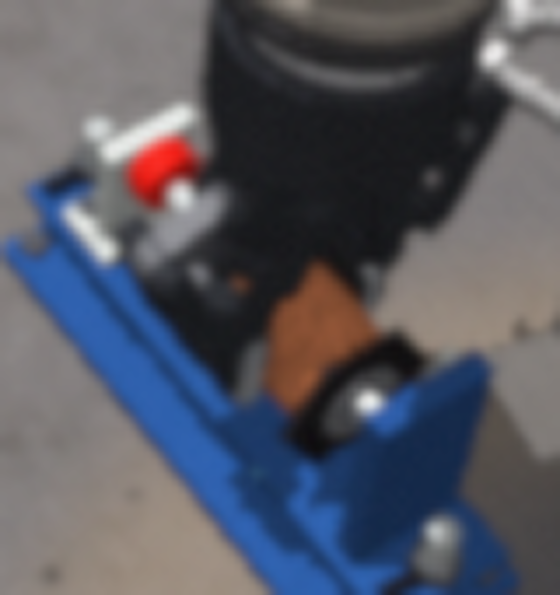

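The pin (crop 180,190) sits at the mouth of the red cup (165,170), and the plunger end is inside the saddle. I'll keep easing back.

jog_arm(motion=[[0, 0, 0, 1, 0, 0, 30], [0, 0, 0, 2, 0, 0, 30], [0, 0, 0, 3, 0, 0, 30], [0, 0, 0, 3, 0, 0, 30]])

```text
t: 18.3
eef_pos: [0.5273, -0.0484, 0.0551]
tool_rot: [0.0, 0.675, 0.738, 0.001]
contact_force: [-1.3, 7.5, -0.1]
gripper_width: 0.437
grasp_force: 111.8
```

```bash
python3 st.py
```

```text
t 18.3 z 0.055147786901149236 TCP n,u 0.5209537285633883 -0.09504613982106444 tip n,u,z 0.5209903165229685 -0.16104603824191727 0.07256268945142204 F n,u,z -0.6196406184465996 7.620778861381655 -0.12748743581115568 M n,u,z 1.292225702065314 0.014158650488496868 0.0341135833016342 yaw 95.13209360566725 dz 0.001289355298896959
```

jog_arm(motion=[[0, 0, 0, 1, 0, 0, 30], [0, 0, 0, 2, 0, 0, 30], [0, 0, 0, 3, 0, 0, 30], [0, 0, 0, 3, 0, 0, 30]])

```text
t: 18.8
eef_pos: [0.5272, -0.046, 0.0552]
tool_rot: [0.0, 0.675, 0.738, 0.001]
contact_force: [-1.0, 6.0, 0.3]
gripper_width: 0.432
grasp_force: 111.8
```

```bash
python3 st.py
```

```text
t 18.8 z 0.055152962858275756 TCP n,u 0.5209931873200047 -0.09264110074366448 tip n,u,z 0.5209985019747384 -0.15864104769806062 0.07260664241656774 F n,u,z -0.44013363151123025 6.069252104407909 0.31636458791444455 M n,u,z 1.0201034280726489 0.026291231857554213 -0.02193148023438434 yaw 95.1049446488987 dz 0.0007018248743639681
```

jog_arm(motion=[[0, 0, 0, 0.7, 0, 0, 30], [0, 0, 0, 1.4, 0, 0, 30], [0, 0, 0, 1.4, 0, 0, 30]])

```text
t: 19.18
eef_pos: [0.5271, -0.0448, 0.0552]
tool_rot: [0.001, 0.675, 0.738, 0.001]
contact_force: [-0.1, 5.3, -0.6]
gripper_width: 0.433
grasp_force: 111.8
```

```bash
python3 st.py
```

```text
t 19.175 z 0.0551716592038983 TCP n,u 0.5210174858449286 -0.09150761890351612 tip n,u,z 0.5210126424512521 -0.15750757665567627 0.07264473217247158 F n,u,z 0.39892569411119305 5.297647073650505 -0.5567639020032309 M n,u,z 0.9088131096047127 -0.030550719351841202 -0.008802275388315337 yaw 95.09612625915302 dz 0.0004079853246472075
```

jog_arm(motion=[[0, 0, 0, 0.7, 0, 0, 30], [0, 0, 0, 1.4, 0, 0, 30], [0, 0, 0, 1.4, 0, 0, 30]])

```text
t: 19.55
eef_pos: [0.5269, -0.0439, 0.0551]
tool_rot: [0.001, 0.675, 0.738, 0.001]
contact_force: [0.3, 4.7, 1.5]
gripper_width: 0.44
grasp_force: 111.8
```

```bash
python3 st.py
```

```text
t 19.55 z 0.05505533498414475 TCP n,u 0.5209219232264226 -0.09054911934869696 tip n,u,z 0.5208795869399035 -0.15654906902357957 0.07255060619651585 F n,u,z 0.6985177430342955 4.63607291971665 1.4911040888793288 M n,u,z 0.8247488622812937 -0.2017796141034337 0.04651108708199389 yaw 95.06357798852616 dz 7.164829740752038e-05
```

jog_arm(motion=[[0, 0, 0, 0.5, 0, 0, 30], [0, 0, 0, 1, 0, 0, 30], [0, 0, 0, 1, 0, 0, 30]])

```text
t: 19.92
eef_pos: [0.5267, -0.0433, 0.055]
tool_rot: [0.001, 0.675, 0.737, 0.001]
contact_force: [3.2, 4.2, 4.8]
gripper_width: 0.438
grasp_force: 111.9
```

```bash
python3 st.py
```

```text
t 19.925 z 0.05497466548504004 TCP n,u 0.5207784253491494 -0.08994941474310605 tip n,u,z 0.5207057969728632 -0.15594933560817265 0.07249317855852123 F n,u,z 3.536669742926225 3.8960134701845854 4.845188327361207 M n,u,z 0.5560037122846291 -0.3959744274692531 0.03784369577244967 yaw 95.03728085687229 dz -0.00028050111335142455
```

jog_arm(motion=[[0, 0, 0, 0, 0.4, -0.4, 30], [0, 0, 0, 0, 0.8, -0.8, 30], [0, 0, 0, 0, 0.8, -0.8, 30]])

```text
t: 20.3
eef_pos: [0.5264, -0.0433, 0.0551]
tool_rot: [-0.0, 0.675, 0.737, -0.0]
contact_force: [1.4, 4.1, 0.8]
gripper_width: 0.438
grasp_force: 111.8
```

```bash
python3 st.py
```

```text
t 20.3 z 0.05509857033108632 TCP n,u 0.5204667796105972 -0.08995713973259764 tip n,u,z 0.5203865970395604 -0.15595705413898947 0.07260496672848679 F n,u,z 1.766969757983541 3.953120038810619 0.8440843325439435 M n,u,z 0.5125194251158074 -0.37385861340805615 0.09070085754417456 yaw 95.03072291952635 dz -9.691511212846289e-05
```

jog_arm(motion=[[0, 0, 0, 0.5, 0, 0, 30], [0, 0, 0, 1, 0, 0, 30], [0, 0, 0, 1, 0, 0, 30]])

```text
t: 20.68
eef_pos: [0.5263, -0.043, 0.0551]
tool_rot: [0.0, 0.676, 0.737, -0.001]
contact_force: [1.5, -0.6, 0.3]
gripper_width: 0.436
grasp_force: 111.8
```

```bash
python3 st.py
python3 - <<'E'
from h import *
s=bot.read_camera("scene")
c=cv2.resize(s["pixels"][240:265,345:380,::-1],(770,550),interpolation=3);cv2.imwrite("pics/d.png",c)
E
```

```text
t 20.675 z 0.05511861184378645 TCP n,u 0.520390435076812 -0.08965003544516904 tip n,u,z 0.5202676783313676 -0.15564986111789705 0.07267441295499796 F n,u,z 1.4718956345259493 -0.6926007506750512 0.3051209910432705 M n,u,z -0.2943661546799326 -0.3376937309484248 0.07402175336559505 yaw 94.99376341529751 dz -0.000845471381992757
```

View pics/d.png

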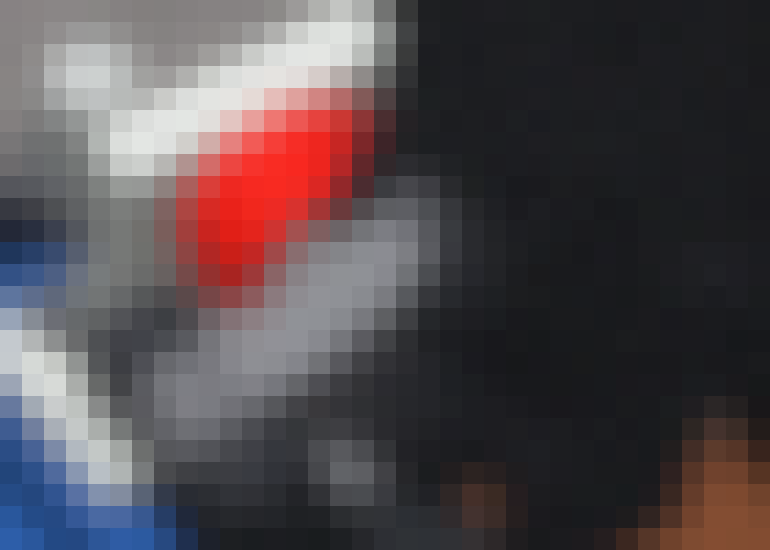

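The axial force collapsed from about 4 N to zero within 0.3 mm, so the pin has bottomed in the cup. The bore is 2 mm loose, so I'll ease the pin end down before letting go.

jog_arm(motion=[[0, -0.004, 0, -0.1, 0, 0.3, 30], [0, -0.008, 0, -0.2, 0, 0.5, 30], [0, -0.012, 0, -0.3, 0, 0.8, 30], [0, -0.012, 0, -0.3, 0, 0.8, 30]])

```text
t: 21.22
eef_pos: [0.5265, -0.0432, 0.0549]
tool_rot: [0.005, 0.676, 0.737, -0.005]
contact_force: [-0.9, -3.5, 7.8]
gripper_width: 0.441
grasp_force: 112.3
```

```bash
python3 st.py
```

```text
t 21.225 z 0.0549346356194218 TCP n,u 0.5205644187231548 -0.08979190026412008 tip n,u,z 0.5204492003227551 -0.15578588433773996 0.07331552351279637 F n,u,z -1.214546465564372 -3.400387513569277 7.771734011818556 M n,u,z -0.49230972161898956 0.26519071359159435 -0.03596898847735263 yaw 95.00029872959928 dz -0.013346786263250983
```

Both ends now bear on the holder, so I'll relax the residual push.

jog_arm(motion=[[0, 0, 0, -0.2, 0, -0.3, 30], [0, 0, 0, -0.3, 0, -0.5, 30], [0, 0, 0, -0.3, 0, -0.5, 30]], grip_force=60)

```text
t: 21.6
eef_pos: [0.5264, -0.0431, 0.055]
tool_rot: [0.004, 0.675, 0.737, -0.004]
contact_force: [0.2, -2.3, 4.4]
gripper_width: 0.436
grasp_force: 112.3
```

```bash
python3 st.py
```

```text
t 21.6 z 0.05499467340920944 TCP n,u 0.5205234525094686 -0.08973978817227223 tip n,u,z 0.520427832812029 -0.1557345458373021 0.07331807499320844 F n,u,z -0.03061806102900899 -2.347922063449215 4.38446728128025 M n,u,z -0.5378535405331609 0.1698906594849954 0.0314309420520514 yaw 95.01731519444591 dz -0.01247578157574234
```

jog_arm(motion=[[0, 0, 0, -0.2, 0, -0.2, 30], [0, 0, 0, -0.2, 0, -0.2, 36], [0, 0, 0, -0.2, 0, -0.2, 38], [0, 0, 0, -0.2, 0, -0.2, 39], [0, 0, 0, -0.2, 0, -0.2, 40], [0, 0, 0, -0.2, 0, -0.2, 41], [0, 0, 0, -0.2, 0, -0.2, 42], [0, 0, 0, -0.2, 0, -0.2, 44], [0, 0, 0, -0.2, 0, -0.2, 46], [0, 0, 0, -0.2, 0, -0.2, 48]], grip_force=20)

```text
t: 22.85
eef_pos: [0.5267, -0.0429, 0.0552]
tool_rot: [0.004, 0.675, 0.738, -0.004]
contact_force: [0.3, -0.2, 0.3]
gripper_width: 0.565
grasp_force: 0.0
```

```bash
python3 st.py
python3 - <<'E'
from h import *
s=bot.read_camera("scene");save(s,"e.png",(335,225,415,310),7)
E
```

```text
t 22.85 z 0.055224019872271574 TCP n,u 0.520767432643324 -0.08953460819028176 tip n,u,z 0.5206997612899114 -0.15552979834415154 0.07351488626134592 F n,u,z 0.26029246276715734 -0.19816912846521398 0.2690819200303193 M n,u,z -0.04432160285190735 0.0547631783744449 0.0383065644458746 yaw 95.04157992619257 dz -0.011982824076884033
```

View pics/e.png

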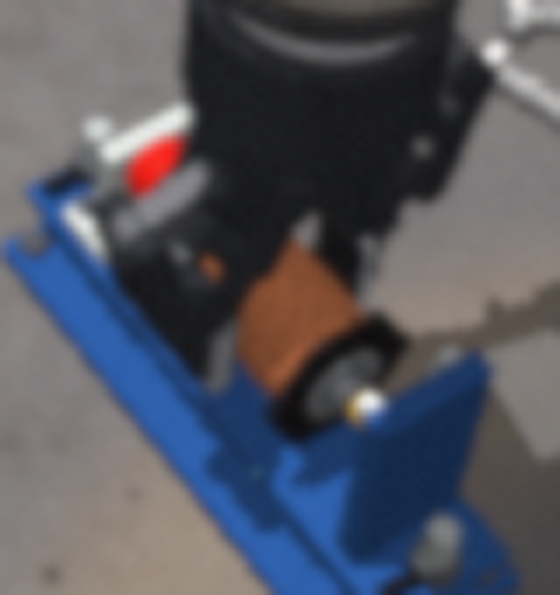

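Released. The spool rests level, with the plunger in the saddle (crop 368,403) and the pin in the red cup (155,165). I'll open wider and withdraw straight up.

jog_arm(motion=[[0, 0, 0, 0, 0, 0, 56], [0, 0, 0, 0, 0, 0, 62], [0, 0, 0, 0, 0, 0, 62], [0, 0, 0, 0, 0, -8, 62], [0, 0, 0, 0, 0, -20, 62], [0, 0, 0, 0, 0, -40, 62], [0, 0, 0, 0, 0, -70, 62], [0, 0, 0, 0, 0, -100, 62], [0, 0, 0, 0, 0, -130, 62], [0, 0, 0, 0, 0, -130, 62]])

```text
t: 24.15
eef_pos: [0.5283, -0.0411, 0.1884]
tool_rot: [0.007, 0.675, 0.737, -0.002]
contact_force: [-0.4, 0.5, -1.2]
gripper_width: 0.727
grasp_force: 0.0
```

Run:
```python
from h import *
s=bot.read_camera("scene");o,R,p=cur();print(o["t"],p)
for z,n in((.072,"plunger_tip"),(.072,"pin_tip"),(.072,"spool_center")):
    for r in bot.tip_of(n,s)[:2]: print(n,r["score"],r["xy"],at(s,r["xy"],z))
save(s,"f.png",(335,225,415,310),7)
```

```text
24.2 [ 0.52722208 -0.04136909  0.18679134]
pin_tip 0.88 [255.8, 153.4] [0.43236256 0.47025092 0.072     ]
pin_tip 0.56 [359.5, 246.9] [0.5273212  0.02137486 0.072     ]
spool_center 0.81 [372.3, 270.0] [ 0.51914869 -0.047036    0.072     ]
spool_center 0.54 [234.7, 148.1] [0.38350141 0.52529273 0.072     ]
```

View pics/f.png

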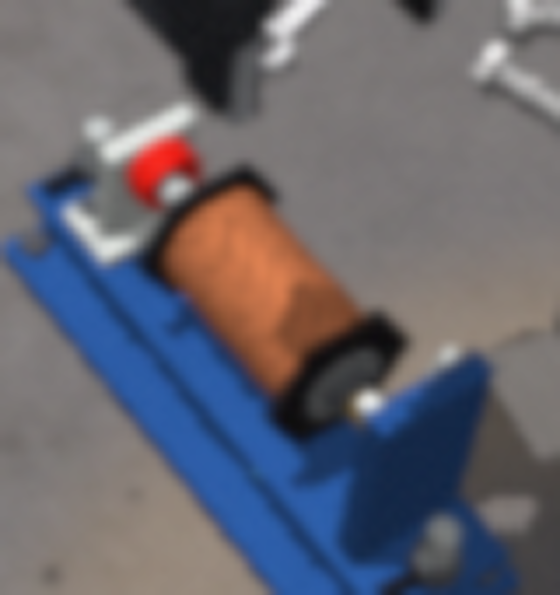

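The spool sits between the saddle (plunger at crop 368,403) and the red cup (pin at 178,187). It is level and the robot is clear, so I'm handing in.

```bash
python3 -c "
from station import bot
print(bot.hand_in())"
```

```text
the job is handed in; nothing more can be done
None
```

The spool is in the blue holder, brass plunger on the saddle floor and steel pin home in the red cup; I let go with no visible drop or snap and handed in at about 24 s, but the hand-in returned no verdict.

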